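Park the cutter tin in its bay

ROBOT

A 7-joint arm with a two-finger parallel gripper is mounted at the origin on a cart in front of the work surface, level with it; the furniture and walls round the work are solid. World frame = base frame: x ahead of the robot, y to its left, z up, the work surface at z = 0. Lengths are in mm, angles in degrees, forces in N, time in s.
With the tool pointing down it reaches from about 425 to 825 mm from the base axis. Payload 3.6 kg.
Tool frame: the origin (TCP) lies between the finger pads; the fingertips stand 22 mm ahead of it and the grasp point (between the pads) lies 3 mm ahead of it (arm.nose_length is the distance from the TCP to the fingertips, in mm); z points along the fingers, y is the line along which they close (so a half turn about z gives the same grasp; the last joint's range is limited). The gripper opens to 93 mm and grips with 3 to 60 N. Pads are 15 mm wide; open, the fingers measure 128 mm over their backs; the gripper's body (75 mm by 188 mm) begins 65 mm behind the grasp point.
Start: joints at [62.023, 35.231, -0.722, 81.555, 0.464, 63.22, -2.315], TCP at [289.62, -581.879, 240.64] pointing down, gripper open.
Joint ranges: [-178.69, 178.69], [-17.37, 117.87], [-77.05, 75.6], [15.02, 138.74], [-78.02, 258.01], [0.78, 113.62], [-162.83, 162.83]. Speed limits (degrees/s): [159.86, 159.86, 180, 180, 180, 180, 180].

INTERFACE

Orientations are given as [roll, pitch, yaw] about the fixed x, y, z axes, in that order (R = Rz(yaw) Ry(pitch) Rx(roll)).
In Python, from workcell import arm gives the robot as it stands.
- The arm moves only by the shell command python3 -m crank 'ROWS' [FORCE]. ROWS is text: rows parted by semicolons, each of 5 numbers parted by spaces: the gripper's target within -1 to 1 (shut at 1, half-way at 0, fully open at -1), then the shift along the tool's x, y, z in m, then the turn about the tool's z in degrees. A call has 1 to 20 rows; each row shifts and turns the commanded pose from where the row before left it, along the tool's axes as they then stand; what a row does not reach is not made up. A row lasts 1/8 s, in which the tool goes at most 62.5 mm and 10.7 degrees, less where a joint would pass 70% of its speed; a pose out of reach is approached as far as the arm can. A call is refused whole if a number of a shift passes 0.0625 or a number of a turn 10.7, either way. A call with a gripper value outside its range is refused whole. The fingers move at their own pace and stop on an object; FORCE is the grip in N (left out, the last holds). Time passes only in rows, so rows that do not move let the fingers close. It gives the time, the measured TCP pose, the force, the opening and the grip force at its end, in the units of the state.
- arm.get_state(): the state, without advancing time (a new reading comes with each control period).
- arm.get_image(name): name is "scene" or "top" or "wrist"; returns a dict with "color" (480x640x3 uint8, blue, green, red), "z_map" (480x640 float32, mm along the optical axis (not along the pixel's ray), 0 where there is no reading), "fov_y" (degrees; the focal length in pixels is half the picture's height over the tangent of half this angle, whatever the lens; pixels are square), "cx", "cy" (the principal point, pixels), "R" (3x3) and "t" (3): a world point X has camera coordinates R X + t. Camera axes: x right, y down, z forward; pixel columns grow to the right and rows downward; lengths in mm; the calibration is good to about 2 mm. The wrist camera is an equidistant fisheye: a pixel r from the principal point sees the ray r / f radians off the axis. A picture is of the moment at which its call begins.
- arm.job_done(): hands the job in; it is judged then, once.
Trained networks look in a picture, given as the dict that the camera call returned (one of the last four; its "shot" number tells which), for a name from the list of things; names that differ only in an ending like _2 or _b are one class to them, and where a whole thing is asked for, a point or a joint stands for the part that bears it (a point fixed in the world has none). Each returns a list of dicts, best first, with "conf" (0 to 1); they miss things now and then, are a little off and sometimes report something else, mostly with a low value. They report only what shows in the picture. A call takes as long as a camera call.
- arm.spot_in(picture, name): "rect" ([left, top, width, height] in pixels, round what is visible of it).
- arm.silhouettes(picture, name): "region" (480x640 bool, what is visible of it) and "rect" ([left, top, width, height] in pixels, round what is visible of it).
- arm.mark_of(picture, name): "pixel" ([row, column] in pixels: a listed point, or the origin of a listed thing).
The state is a dict: "time_s": time; "joint_positions": joint angles; "qvel": joint speeds; "joint_torque": joint torques, N m; "position": TCP position; "eef_rot": TCP orientation; "contact_force": force on the tool from outside, world axes, zero at the start; "torque": the same for the moment, N m; "opening": finger opening in mm; "gripper_force": force on a finger pad.
Only numpy, scipy, OpenCV 4.12 (cv2) and the standard library are available. Lean on these libraries where they do the work, as an engineer would, in place of code of your own. Each camera call takes 0.05 s, during which the arm holds its last target. There are 200 camera calls.

TASK

Push the closed hinged tin along the board into the low wooden bay, until it sits square and flush against the bay's long back rail and also flush against the short end cheek at the end of the bay behind which the dial timer stands. Only push it with the fingers: it must stay flat on the board the whole time, never lifted or tipped, and the other things must be left standing where they are. Finish clear of it.

Things in the scene. Friction and masses are not known exactly. Their poses are not given: they have to be found in the camera images.
- hinged_tin: Closed red box tin, lid stays shut, 107 (x) x 153 (y) x 58 mm, 0.25 to 0.5 kg, loose on the board. Origin: centre of its underside. Its x axis points from latch side (robot's side) to hinge side. Walls 51 mm from the origin at -x, 48 at +x, 75 at both y sides; above z = 44 mm the lid's rim is 1 to 2 mm proud; a 24 mm wide latch stands 2 mm farther out at the middle of the -x side, z 40 to 50 mm.
- bay: Flat wooden board 355 x 355 x 24 mm, fixed, turned a little, bearing a low three-sided bay open towards the robot. Origin: on the board's top, middle of the back rail's inner face; x away from the robot (inside: x < 0), y along the rail to the left. Walls 26 mm high, 16 thick; cheeks' inner faces at y = +155 and -155 mm, reaching to x = -45. Tin fully home: its origin at x = -48, y = +80 or -80 mm.
- dial_timer: Round cream kitchen timer with a knurled dial on top, 61 mm in diameter, 43 mm high, standing on the board behind the back rail near one of its two ends; it shows which end the tin goes to. Origin: centre of its underside. Leave it alone.
- salt_shaker: Salt shaker, 44 mm in diameter, 90 mm high, standing on the board behind the rail near the other end. Origin: centre of its underside. Leave it alone.
- tamper: Turned wooden tamper standing on its face, 53 mm in diameter, 107 mm high, to the left of the work. Origin: centre of its underside. Leave it alone.
- spice_jar: Spice jar, 42 mm in diameter, 106 mm high, on the cloth in front of the cup press, to the right of the work. Origin: centre of its underside. Leave it alone.
- yoghurt_pot: Yoghurt pot, 72 mm in diameter, 71 mm high, at the back left. Origin: centre of its underside. Leave it alone.

How it is judged:
By the outcome, as a careful person would: the job done as asked, in the order asked, and still so for the second after the job is handed in, with the robot touching nothing.
It also fails if it takes over 43 s, if anything falls off the work surface, if the arm or the gripper's body presses on something with over 40 N, if the wrist force passes 120 N, or if a joint passes its speed limit or range.

## Working session

There is one attempt and no reset: what is moved stays moved. The work goes in short steps, Python scripts to look and compute and a shell command to move; the robot and the scene stay as the last step left them, time stands still between calls to the robot, and variables do not carry over. Pictures are saved under pics/ and viewed, at most 10 in all, crops included, and the job is handed in when it is done.

```bash
mkdir -p pics; cat > h.py <<'E'
from workcell import arm
import numpy as np, cv2
def cloud(p):
    z=p["z_map"]; f=240/np.tan(np.radians(p["fov_y"]/2))
    v,u=np.mgrid[0:480,0:640]
    c=np.stack([(u-p["cx"])/f*z,(v-p["cy"])/f*z,z],-1)
    return (c-p["t"])@np.array(p["R"])   # R^T (c-t)
E
python3 - <<'E'
from h import *
s=arm.get_state();print({k:np.round(s[k],2) for k in ("time_s","position","eef_rot","opening")})
ims=[]
for n in ("top","scene"):
    p=arm.get_image(n);cv2.imwrite(f"pics/{n}0.png",p["color"]);W=cloud(p);np.savez(f"{n}0.npz",W=W,z=p["z_map"])
    print(n,np.round(p["R"],2).tolist(),np.round(p["t"]))
    for o in ["hinged_tin","bay","dial_timer","salt_shaker","tamper","spice_jar","yoghurt_pot"]:
        for d in arm.silhouettes(p,o)[:2]:
            m=d["region"]&(p["z_map"]>0);q=W[m]
            print(o,round(d["conf"],2),np.round(d["rect"]),m.sum(),np.round(np.median(q,0)),np.round(np.percentile(q,[2,98],0)).tolist() if len(q) else None)
E
```

```text
{'time_s': np.float64(0.0), 'position': array([ 289.29, -581.26,  239.49]), 'eef_rot': array([-179.85,    0.  ,   26.46]), 'opening': np.float64(93.06)}
top [[0.03, -1.0, 0.01], [-0.99, -0.03, -0.14], [0.14, -0.01, -0.99]] [ 221.  579. 1184.]
hinged_tin 0.9 [287. 242.  89.  66.] 4328 [505. 236.  83.] [[453.0, 164.0, 78.0], [559.0, 309.0, 88.0]]
bay 0.8 [227. 157. 183. 183.] 25815 [577. 270.  25.] [[393.0, 87.0, 20.0], [735.0, 427.0, 52.0]]
salt_shaker 0.68 [253. 164.  19.  26.] 454 [682. 371. 102.] [[670.0, 355.0, 48.0], [703.0, 390.0, 116.0]]
tamper 0.86 [137. 317.  37.  27.] 704 [386. 557.  32.] [[363.0, 540.0, 6.0], [409.0, 578.0, 110.0]]
spice_jar 0.89 [442. 326.  32.  22.] 606 [395.  -2. 109.] [[377.0, -27.0, 19.0], [414.0, 10.0, 115.0]]
yoghurt_pot 0.62 [136. 222.  39.  40.] 1190 [550. 563.  71.] [[518.0, 534.0, 24.0], [588.0, 596.0, 76.0]]
scene [[-0.79, -0.61, 0.01], [-0.35, 0.43, -0.83], [0.5, -0.66, -0.55]] [605. 134. 961.]
hinged_tin 0.56 [306. 215.  68.  68.] 3105 [490. 271.  81.] [[445.0, 166.0, 27.0], [553.0, 319.0, 84.0]]
bay 0.58 [202. 204. 211. 128.] 11822 [531. 336.  24.] [[385.0, 97.0, 7.0], [727.0, 438.0, 51.0]]
dial_timer 0.82 [287. 199.  21.  20.] 431 [688. 165.  50.] [[670.0, 134.0, 26.0], [718.0, 181.0, 68.0]]
salt_shaker 0.67 [227. 217.  19.  43.] 621 [679. 385.  72.] [[668.0, 365.0, 28.0], [700.0, 396.0, 113.0]]
tamper 0.79 [271. 332.  32.  63.] 1273 [377. 575.  31.] [[359.0, 545.0, 1.0], [408.0, 592.0, 107.0]]
spice_jar 0.75 [421. 194.  29.  46.] 760 [389.   6.  68.] [[374.0, -24.0, 8.0], [413.0, 12.0, 112.0]]
yoghurt_pot 0.81 [198. 294.  37.  54.] 1534 [537. 576.  69.] [[517.0, 537.0, 9.0], [581.0, 598.0, 72.0]]
```

View pics/top0.png

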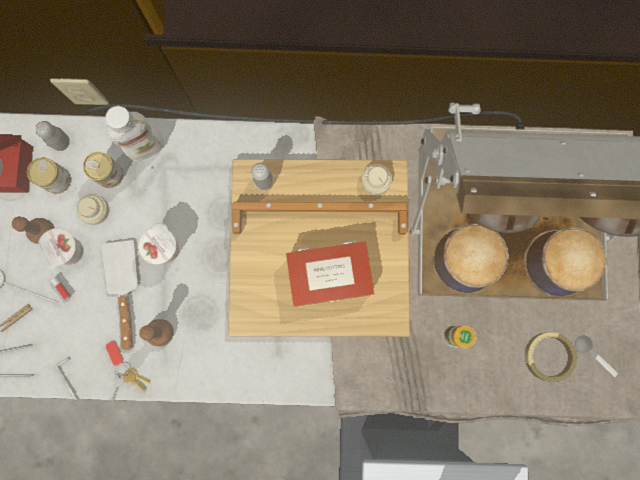

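View pics/scene0.png

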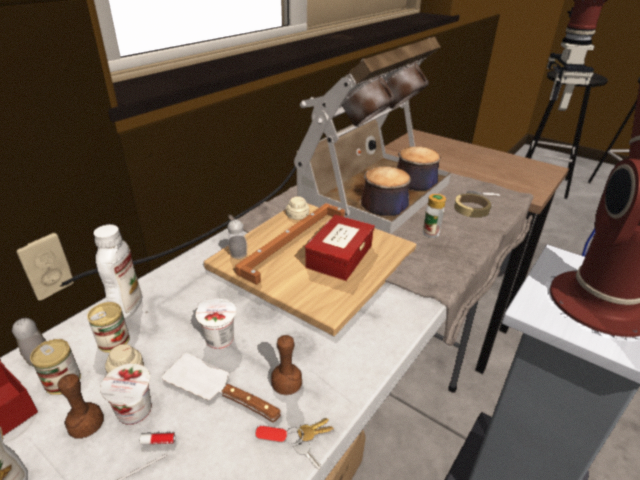

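The top view shows the timer at (377,178), behind the rail's right end. So the tin, at (330,273) and turned a few degrees, goes to the right cheek at (402,218). The salt shaker is at (262,175) on the left.

```bash
cat > m.py <<'E'
from h import *
def measure(W,z,v=True):
    ok=z>0
    # tin lid
    t=ok&(W[...,2]>74)&(W[...,2]<92)&(W[...,0]>430)&(W[...,0]<640)&(W[...,1]>100)&(W[...,1]<400)
    n,l,st,_=cv2.connectedComponentsWithStats(t.astype(np.uint8));k=1+np.argmax(st[1:,4]);P=W[l==k]
    r=cv2.minAreaRect(P[:,:2].astype(np.float32))
    return P,r
E
python3 - <<'E'
from m import *
for n in("top","scene"):
    d=np.load(n+"0.npz");W,z=d["W"],d["z"]
    P,r=measure(W,z);print(n,"tin",r,np.median(P[:,2]))
    b=(z>0)&(W[...,2]>44)&(W[...,2]<56)
    # rail points: near line from top image
    q=W[b&(W[...,0]>600)&(W[...,0]<665)&(W[...,1]>110)&(W[...,1]<400)]
    a,c=np.polyfit(q[:,1],q[:,0],1)
    for _ in range(3):
        e=q[:,0]-a*q[:,1]-c; g=abs(e)<14; a,c=np.polyfit(q[g,1],q[g,0],1)
    e=q[:,0]-a*q[:,1]-c
    print("rail slope deg",np.degrees(np.arctan(a)),c,"n",g.sum(),np.percentile(e[g],[1,5,50,95,99]),np.median(q[g,2]))
    for s,(lo,hi) in {"R":(70,125),"L":(390,445)}.items():
        m=b&(W[...,0]>580)&(W[...,0]<625)&(W[...,1]>lo)&(W[...,1]<hi);k=W[m]
        print(s,len(k),np.percentile(k,[2,50,98],0).round(1).tolist() if len(k) else "")
    bd=(z>0)&(abs(W[...,2]-24)<5)&(W[...,0]>380)&(W[...,0]<760)&(W[...,1]>60)&(W[...,1]<450)
    print("board",cv2.minAreaRect(W[bd][:,:2].astype(np.float32)))
E
```

```text
top tin ((506.855224609375, 236.61666870117188), (106.9990005493164, 153.58953857421875), 10.30039119720459) 83.17087256488261
rail slope deg -1.739196478864726 647.7608737094919 n 1251 [-7.92349767 -7.37379676 -0.25976312  7.78544196  8.57323199] 50.3105807670914
R 157 [[593.0, 75.1, 44.8], [607.0, 96.0, 50.5], [624.5, 103.9, 54.7]]
L 182 [[583.4, 413.5, 45.6], [602.7, 421.2, 50.9], [624.1, 429.3, 55.3]]
board ((570.6837158203125, 250.05191040039062), (378.52459716796875, 379.94671630859375), 0.016817567870020866)
scene tin ((505.3280334472656, 238.54971313476562), (107.77213287353516, 158.96588134765625), 10.313987731933594) 82.46279231015038
rail slope deg -1.6699695773374066 644.3378492969306 n 575 [-6.9870934  -6.04176123 -1.23417331  8.34997647  9.79427311] 49.64716964711118
R 90 [[590.8, 74.6, 44.3], [605.1, 98.2, 49.6], [622.6, 106.7, 54.2]]
L 129 [[581.3, 415.1, 44.8], [600.7, 425.9, 49.5], [624.1, 431.7, 52.1]]
board ((567.386962890625, 246.87197875976562), (373.7823181152344, 382.93939208984375), 1.4896094799041748)
```

```bash
python3 - <<'E'
from h import *
d=np.load("top0.npz");W,z=d["W"],d["z"]
for n in("top0","scene0"):
  d=np.load(n+".npz");W,z=d["W"],d["z"]
  print(n)
  for x in range(300,660,40):
    print(x,[int(W[...,2][m].max()) if (m:=(z>0)&(W[...,0]>=x)&(W[...,0]<x+40)&(W[...,1]>=y)&(W[...,1]<y+50)).any() else None for y in range(-650,150,50)])
from scipy.spatial.transform import Rotation as R
s=arm.get_state();print(s["eef_rot"],s["joint_positions"])
# polar waypoints
p=np.array(s["position"][:2]);print(np.hypot(*p),np.degrees(np.arctan2(p[1],p[0])))
E
```

```text
top0
300 [None, None, None, None, None, 16, 15, 12, 35, 36, 17, 18, 16, 14, 18, 20]
340 [None, None, None, None, None, 16, 17, 24, 34, 36, 14, 21, 116, 104, 16, 23]
380 [None, None, None, None, None, 15, 14, 23, 35, 36, 19, 22, 116, 115, 31, 31]
420 [None, None, None, None, None, 15, 14, 13, 11, 12, 15, 15, 12, 13, 30, 32]
460 [None, None, None, None, None, 11, 48, 111, 122, 120, 53, 119, 123, 116, 52, 31]
500 [None, None, None, None, None, 12, 48, 127, 134, 132, 55, 131, 134, 127, 48, 32]
540 [None, None, None, None, -33, 13, 47, 123, 339, 404, 404, 405, 404, 405, 406, 30]
580 [None, None, None, None, -32, 11, 55, 117, 124, 413, 413, 414, 414, 414, 412, 54]
620 [None, None, None, None, None, None, None, 34, 380, 386, 387, 386, 387, 386, 385, 58]
scene0
300 [346, 499, 500, -26, -792, 11, 11, 8, 32, 33, 13, 15, 13, 12, 13, 17]
340 [346, -24, -27, -25, -791, 13, 13, 19, 32, 32, 31, 17, 111, 111, 12, 20]
380 [-26, -26, -26, -25, -786, 12, 9, 20, 30, 33, 14, 15, 112, 112, 26, 27]
420 [-27, -27, -25, -25, -790, 10, 10, 9, 7, 8, 6, 10, 9, 8, 26, 28]
460 [-26, -26, -26, -27, -790, 8, 44, 48, 120, 120, 48, 116, 120, 115, 46, 27]
500 [-25, -26, -26, -25, None, 6, 41, 120, 130, 130, 64, 128, 131, 126, 47, None]
540 [-26, -24, -27, -25, None, None, 388, 402, 405, 402, 402, 402, 403, 403, 404, None]
580 [-27, -26, -27, -28, None, None, 358, 410, 411, 410, 410, 411, 410, 411, 410, 52]
620 [-26, -26, None, None, None, None, 336, 335, 246, 337, 337, 257, 237, 368, 380, 51]
[-1.79996256e+02 -2.71385250e-03  2.64651372e+01] [62.02169588 35.23063357 -0.72396474 81.55404936  0.46460181 63.22187143
 -2.31388849]
649.9690981398686 -63.53652188722052
```

```bash
python3 -m crank '-1 0 0 0 8.2; -1 0 0 0 8.2; -1 0 0 0 8.3; -1 .008 -.045 0 0; -1 .008 -.045 0 0; -1 .008 -.045 0 0; -1 .008 -.045 0 0; -1 .008 -.045 0 0; -1 .008 -.045 0 0; -1 .021 -.043 0 0; -1 .021 -.043 0 0; -1 .021 -.043 0 0; -1 .021 -.043 0 0; -1 .021 -.043 0 0; -1 .003 -.047 0 0; -1 .003 -.047 0 0; -1 .003 -.047 0 0; -1 0 0 0 0'
```

```text
time_s: 3.05
position: [432.4, 53.0, 241.0]
eef_rot: [-179.9, -0.1, 2.3]
contact_force: [-0.3, -0.7, 0.1]
opening: 93.0
gripper_force: 0.0
```

```bash
python3 -m crank '-1 -.003 -.0456 0 0.2; -1 -.003 -.0456 0 0.2; -1 -.003 -.0456 0 0; -1 -.003 -.0456 0 0; -1 0 0 .045 0; -1 0 0 .045 0; -1 0 0 .045 0; -1 0 0 0 0; -1 0 0 0 0'
python3 - <<'E'
from h import *
p=arm.get_image("wrist");cv2.imwrite("pics/w1.png",p["color"])
E
```

```text
time_s: 4.18
position: [416.8, 230.8, 107.0]
eef_rot: [-180.0, -0.1, 1.3]
contact_force: [-0.1, 0.0, 0.7]
opening: 92.9
gripper_force: 0.0
```

View pics/w1.png

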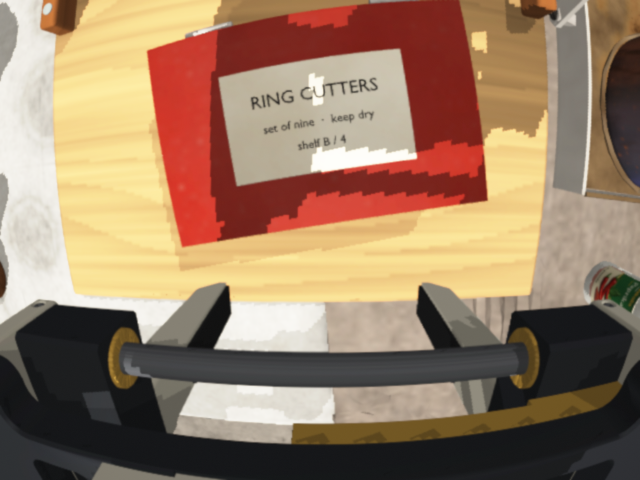

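The wrist view shows the fingertips at (215,300) and (430,300), clear of the tin's front edge, which runs from (183,245) to (487,200). They are centred on it, so I'll lower and push.

```bash
python3 -m crank '-1 0 0 .025 -.4; -1 0 0 .024 0; -1 0 0 0 0; -1 .008 0 0 0; -1 .008 0 0 0; -1 .006 0 0 0; -1 .006 0 0 0; -1 .006 0 0 0; -1 .006 0 0 0; -1 .006 0 0 0; -1 .006 0 0 0; -1 .006 0 0 0; -1 .006 0 0 0; -1 .006 0 0 0; -1 .006 0 0 0; -1 .006 0 0 0; -1 0 0 0 0'
python3 - <<'E'
from m import *
p=arm.get_image("top");cv2.imwrite("pics/t2.png",p["color"]);W=cloud(p);np.savez("t2.npz",W=W,z=p["z_map"]);P,r=measure(W,p["z_map"]);print(r)
E
```

```text
time_s: 6.35
position: [497.6, 232.0, 56.5]
eef_rot: [179.9, 0.1, 1.6]
contact_force: [-3.1, -1.4, 2.8]
opening: 92.7
gripper_force: 1.5
((577.9877319335938, 230.59231567382812), (70.8974838256836, 152.172607421875), 1.1180284023284912)
```

```bash
python3 -m crank '-1 .006 0 0 0; -1 .006 0 0 0; -1 .005 0 0 0; -1 .002 0 0 0; -1 .002 0 0 0; -1 0 0 0 0'
python3 -m crank '-1 .002 0 0 0; -1 .002 0 0 0; -1 0 0 0 0'
```

```text
time_s: 7.15
position: [518.9, 233.9, 56.6]
eef_rot: [-180.0, -0.0, 1.7]
contact_force: [-0.5, -0.8, -1.4]
opening: 93.1
gripper_force: 0.7
time_s: 7.52
position: [522.5, 234.3, 56.7]
eef_rot: [-180.0, -0.0, 1.8]
contact_force: [-1.9, 0.2, -1.1]
opening: 93.0
gripper_force: 1.0
```

```bash
python3 -m crank '-1 .002 0 0 0; -1 .001 0 0 0; -1 0 0 0 0'
python3 -m crank '-1 .0015 0 0 0; -1 .001 0 0 0; -1 0 0 0 0'
python3 -m crank '-1 .0015 0 0 0; -1 0 0 0 0'
```

```text
time_s: 7.9
position: [522.4, 234.3, 56.6]
eef_rot: [179.9, 0.3, 1.8]
contact_force: [-7.7, 0.1, 3.3]
opening: 92.8
gripper_force: 3.7
time_s: 8.28
position: [522.4, 234.3, 56.6]
eef_rot: [179.9, 0.6, 1.8]
contact_force: [-12.0, -0.3, 7.3]
opening: 93.3
gripper_force: 5.9
time_s: 8.52
position: [522.3, 234.2, 56.6]
eef_rot: [179.8, 0.8, 1.8]
contact_force: [-13.9, -1.4, 9.5]
opening: 92.9
gripper_force: 7.2
```

```bash
python3 -m crank '-1 -.02 0 0 0; -1 -.015 0 -.01 0; -1 0 0 -.045 0; -1 0 0 -.045 0; -1 0 0 0 0'; python3 - <<'E'
from m import *
print(np.round(arm.get_state()["joint_positions"]))
p=arm.get_image("top");W=cloud(p);P,r=measure(W,p["z_map"]);print(r)
E
```

```text
time_s: 9.15
position: [497.9, 234.7, 161.4]
eef_rot: [-179.7, -0.6, 1.7]
contact_force: [-0.6, -0.3, 0.3]
opening: 92.8
gripper_force: 0.0
[ -22.   32.   -8.  104.    6.   44. -122.]
((602.3255615234375, 232.8726348876953), (72.14478302001953, 153.76705932617188), 3.464808940887451)
```

```bash
python3 -m crank '0 .026 -.03 0 0; 0 .026 -.03 0 0; 0 .025 -.028 0 0; 0 0 0 0 -10; 0 0 0 0 -10; 0 0 0 0 -10; 0 0 0 0 -10; 0 0 0 0 -10; 0 0 0 0 -10; 0 0 0 0 -10; 0 0 0 0 -10; 0 0 0 0 -10; 0 0 0 0 0; 0 0 0 0 0'; python3 - <<'E'
from m import *
p=arm.get_image("top");cv2.imwrite("pics/t3.png",p["color"]);W=cloud(p);P,r=measure(W,p["z_map"]);print(r)
p=arm.get_image("wrist");cv2.imwrite("pics/w3.png",p["color"])
E
```

```text
time_s: 10.95
position: [568.6, 323.3, 155.9]
eef_rot: [-179.9, 0.0, 91.6]
contact_force: [0.4, -0.1, 0.4]
opening: 46.3
gripper_force: 0.0
((629.5942993164062, 180.56451416015625), (74.66439056396484, 34.933387756347656), 59.61275863647461)
```

View pics/w3.png

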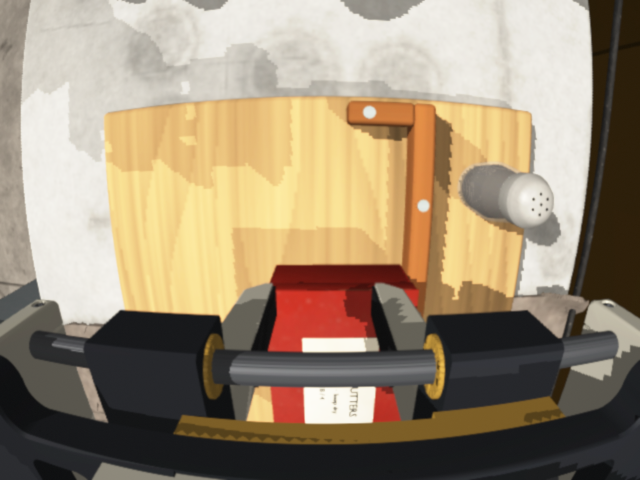

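```bash
python3 -m crank '0 .007 0 .015 0; 0 0 0 .03 0; 0 0 0 .03 0; 0 0 0 .014 0; 0 0 0 0 0'; python3 - <<'E'
from m import *
p=arm.get_image("wrist");cv2.imwrite("pics/w4.png",p["color"])
p=arm.get_image("scene");cv2.imwrite("pics/s4.png",cv2.resize(p["color"][150:350,180:440],None,fx=3,fy=3))
E
```

```text
time_s: 11.68
position: [567.8, 330.5, 66.4]
eef_rot: [-179.9, 0.1, 91.8]
contact_force: [-0.3, 0.2, -0.2]
opening: 46.4
gripper_force: 0.0
```

View pics/s4.png

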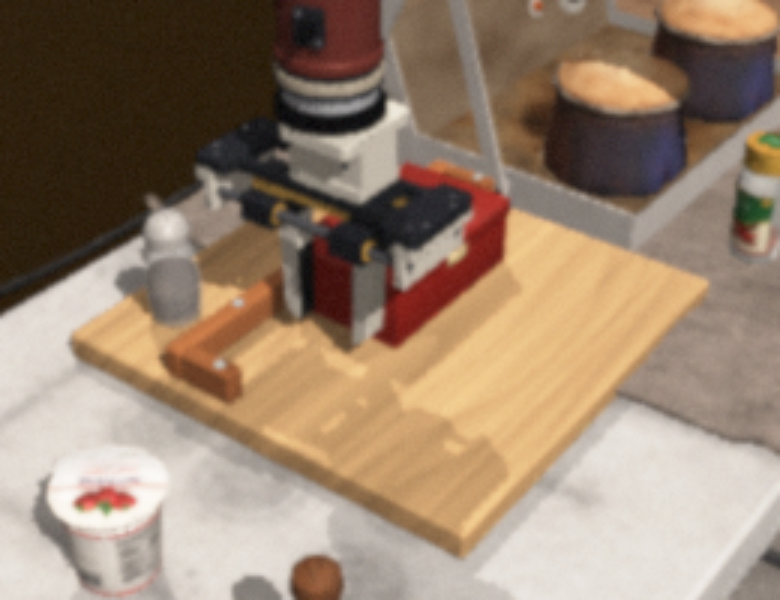

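The crop shows the fingers at (297,270) and (368,300) beside the tin's left wall, free of the rail and the shaker. Next I push along the rail.

```bash
python3 -m crank '0 -.006 0 0 0; 0 -.006 0 0 0; 0 -.005 0 0 0; 0 -.005 0 0 0; 0 -.005 0 0 0; 0 -.005 0 0 0; 0 -.005 0 0 0; 0 -.005 0 0 0; 0 -.005 0 0 0; 0 -.005 0 0 0; 0 -.003 0 0 0; 0 0 0 0 0'
python3 -m crank '0 -.003 0 0 0; 0 -.002 0 0 0; 0 0 0 0 0'
python3 -m crank '0 -.002 0 0 0; 0 -.002 0 0 0; 0 0 0 0 0'
```

```text
time_s: 13.28
position: [570.4, 276.5, 68.5]
eef_rot: [179.9, -0.1, 91.8]
contact_force: [-1.0, 4.3, 3.8]
opening: 46.7
gripper_force: 2.4
time_s: 13.65
position: [570.5, 272.0, 68.5]
eef_rot: [179.9, -0.1, 91.8]
contact_force: [0.5, 6.0, 4.3]
opening: 45.8
gripper_force: 2.6
time_s: 14.02
position: [570.5, 268.1, 68.5]
eef_rot: [179.9, -0.1, 91.8]
contact_force: [0.2, 5.1, 5.1]
opening: 46.5
gripper_force: 2.7
```

```bash
python3 -m crank '0 -.002 0 0 0; 0 -.001 0 0 0; 0 0 0 0 0'
python3 -m crank '0 -.002 0 0 0; 0 0 0 0 0'
python3 -m crank '0 -.002 0 0 0; 0 0 0 0 0'
```

```text
time_s: 14.4
position: [570.6, 265.2, 68.4]
eef_rot: [179.9, -0.2, 91.8]
contact_force: [-0.8, 6.6, 5.3]
opening: 46.5
gripper_force: 2.8
time_s: 14.65
position: [570.6, 263.6, 68.4]
eef_rot: [179.9, -0.2, 91.8]
contact_force: [-0.7, 6.9, 4.5]
opening: 46.5
gripper_force: 3.0
time_s: 14.9
position: [570.5, 263.5, 68.5]
eef_rot: [179.9, -0.4, 91.9]
contact_force: [0.0, 8.1, 2.4]
opening: 46.6
gripper_force: 4.3
```

```bash
python3 -m crank '0 -.002 0 0 0; 0 -.002 0 0 0; 0 0 0 0 0'
python3 -m crank '0 .015 0 0 0; 0 .012 0 0 0; 0 0 0 -.045 0; 0 0 0 -.055 0; 0 .05 0 -.05 0; 0 .05 0 0 0; 0 .03 0 0 0; 0 0 0 0 0'; python3 - <<'E'
from m import *
p=arm.get_image("top");W=cloud(p);P,r=measure(W,p["z_map"]);print(r)
I=cv2.resize(p["color"][140:320,220:420],None,fx=3.3,fy=3.3,interpolation=cv2.INTER_CUBIC);cv2.imwrite("pics/t5.png",I)
p=arm.get_image("wrist");cv2.imwrite("pics/w5.png",p["color"])
E
```

```text
time_s: 15.28
position: [570.0, 263.3, 69.0]
eef_rot: [179.9, -0.7, 92.0]
contact_force: [-1.4, 13.0, 0.9]
opening: 46.9
gripper_force: 6.5
time_s: 16.27
position: [564.4, 408.3, 210.7]
eef_rot: [-179.9, 0.1, 92.0]
contact_force: [0.5, -0.7, -0.9]
opening: 46.7
gripper_force: 0.0
((585.7514038085938, 177.59326171875), (105.96084594726562, 152.6287078857422), 1.323705792427063)
```

View pics/t5.png

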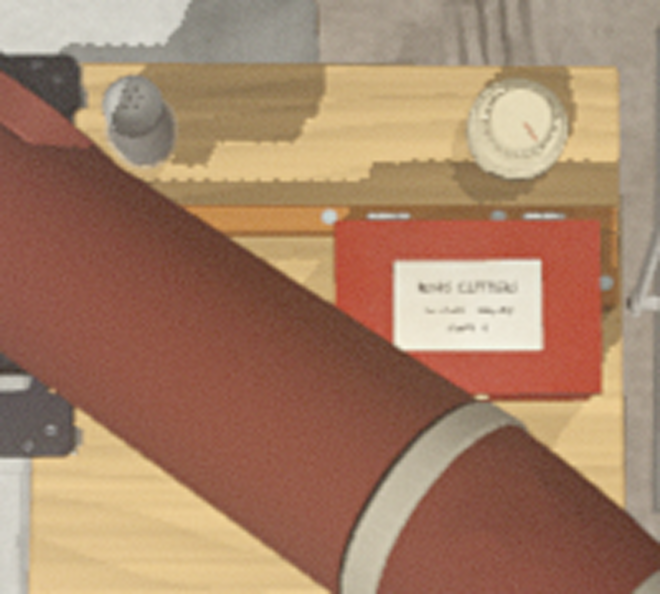

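The tin reads within about 1 mm of home: it lies along the rail, with its right side at (602,300) against the cheek. The timer and shaker haven't moved. A gentle front press will confirm it's flush with the rail.

```bash
python3 -m crank '-1 0 0 0 10; -1 0 0 0 10; -1 0 0 0 10; -1 0 0 0 10; -1 0 0 0 10; -1 0 0 0 10; -1 0 0 0 10; -1 0 0 0 10; -1 0 0 0 10.2; -1 -.016 .044 0 0; -1 -.016 .044 0 0; -1 -.016 .044 0 0; -1 -.016 .044 0 0; -1 -.016 .044 0 0; -1 0 0 0 0; -1 0 0 0 0'
```

```text
time_s: 18.38
position: [492.7, 183.5, 212.2]
eef_rot: [-180.0, -0.0, 1.4]
contact_force: [0.2, 0.0, -0.3]
opening: 92.9
gripper_force: 0.0
```

```bash
python3 -m crank '-1 0 0 .05 -.3; -1 0 0 .05 0; -1 0 0 .05 0; -1 0 0 .003 0; -1 0 0 0 0; -1 .01 0 0 0; -1 .008 0 0 0; -1 .005 0 0 0; -1 .003 0 0 0; -1 0 0 0 0'
python3 -m crank '-1 .003 0 0 0; -1 .002 0 0 0; -1 .002 0 0 0; -1 0 0 0 0'
python3 -m crank '-1 .002 0 0 0; -1 .002 0 0 0; -1 0 0 0 0'
```

```text
time_s: 19.62
position: [518.3, 185.4, 58.9]
eef_rot: [-180.0, -0.0, 1.8]
contact_force: [0.1, -0.1, 0.7]
opening: 92.8
gripper_force: 0.0
time_s: 20.12
position: [523.6, 185.7, 58.7]
eef_rot: [180.0, 0.2, 1.9]
contact_force: [-4.8, 0.4, 4.0]
opening: 93.0
gripper_force: 2.2
time_s: 20.5
position: [523.5, 185.7, 58.7]
eef_rot: [179.9, 0.7, 1.9]
contact_force: [-11.0, -0.9, 10.2]
opening: 93.0
gripper_force: 5.7
```

```bash
python3 -m crank '-1 -.015 0 0 0; -1 -.02 0 0 0; -1 -.01 0 0 0; -1 0 0 -.05 0; -1 0 0 -.05 0; -1 -.02 -.02 -.05 0; -1 -.01 -.04 0 0; -1 -.01 -.04 0 0; -1 0 -.04 0 0; -1 0 0 0 0'; python3 - <<'E'
from m import *
print(np.linalg.norm(arm.get_state()["contact_force"]))
for k in("top","scene"):
    p=arm.get_image(k);W=cloud(p);P,r=measure(W,p["z_map"]);print(k,r)
    if k=="top":cv2.imwrite("pics/t6.png",cv2.resize(p["color"][140:320,220:420],None,fx=3.3,fy=3.3,interpolation=cv2.INTER_CUBIC))
    for o in ["dial_timer","salt_shaker","tamper","spice_jar","yoghurt_pot"]:
        for d in arm.silhouettes(p,o)[:1]: print(o,d["rect"])
E
```

```text
time_s: 21.75
position: [439.1, 327.3, 209.2]
eef_rot: [-179.8, -0.1, 2.2]
contact_force: [-0.8, -1.0, -0.2]
opening: 93.1
gripper_force: 0.0
1.2613432862441485
top ((585.661865234375, 177.72329711914062), (105.81980895996094, 152.07228088378906), 1.5003762245178223)
dial_timer [362.4, 161.6, 29.6, 32.7]
salt_shaker [253.7, 161.5, 18.9, 30.7]
tamper [141.5, 317.3, 33.7, 28.8]
spice_jar [442.7, 323.1, 32.4, 25.5]
yoghurt_pot [139.1, 223.3, 37.6, 39.2]
scene ((583.2821044921875, 193.88882446289062), (103.25586700439453, 130.54568481445312), 1.9080276489257812)
dial_timer [287.7, 199.0, 18.4, 19.5]
salt_shaker [226.7, 218.9, 20.1, 42.7]
tamper [271.7, 333.1, 30.1, 60.8]
spice_jar [423.7, 194.1, 23.6, 42.0]
yoghurt_pot [200.2, 295.3, 34.9, 53.3]
```

View pics/t6.png

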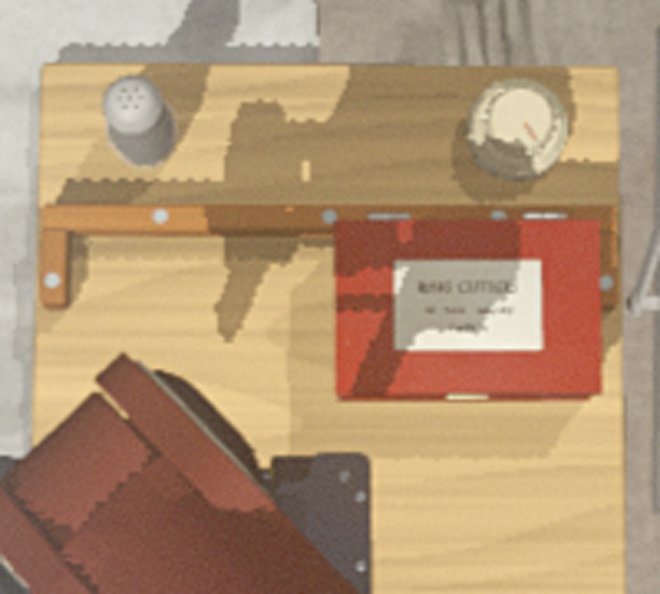

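The tin is square in the right corner, spanning (335,220) to (600,398), and the robot is clear of it. The other things are where they were.

```bash
python3 -c "from workcell import arm;print(arm.job_done())"
```

```text
the job is handed in; nothing more can be done
None
```

I pushed the tin home, square and flush against the back rail and the timer-side cheek (both pushes came to a firm stop there), left the arm clear of it with the other things where they stood, and handed the job in at about 22 s.

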